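# Release the safety tab and open the objective case

## Robot

A 7-joint arm with a two-finger parallel gripper is mounted at the origin on the work surface. World frame = base frame: x ahead of the robot, y to its left, z up, the work surface at z = 0. Lengths are in m, angles in rad, forces in N, time in s.
With the tool pointing down it reaches from about 0.425 to 0.925 m from the base axis. Payload 6.8 kg.
Tool frame: the origin (TCP) lies midway between the tips of the shut fingers; the grasp point (between the pads) lies 19 mm behind it; x points along the fingers, y is the direction in which the jaws open and shut, and the axes are right-handed (so a half turn about x gives the same grasp; the last joint's range is limited). The gripper opens to 85 mm and grips with 20 to 120 N. Pads are 22 mm wide; open, the fingers measure 114 mm over their backs; the gripper's body (76 mm by 85 mm) begins 54 mm behind the grasp point. The pads swing forward as they close: fully open they stand 13 mm farther back than shut.
Start: joints at [-1.337, 0.477, 0.022, 1.555, -0.011, 1.109, -0.083], TCP at [0.226, 0.636, 0.207] pointing down, gripper open.
Joint ranges: [-2.96, 2.96], [-0.34, 2.1], [-1.41, 1.46], [0.24, 2.44], [-1.37, 4.51], [0.17, 1.92], [-2.96, 2.96]. Speed limits (rad/s): [2.39, 2.39, 3.14, 3.14, 3.14, 3.14, 3.14].

## Interface

Orientations are given as a rotation vector (axis times angle).
In Python, from bench import r gives the robot as it stands.
- The arm moves only by the tool carry_out, never from a script. Its argument "targets" is one flat list of numbers, 7 for each row, row after row: the finger opening in m, from 0 to 0.0854, then the shift along the tool's x, y, z in m, then the turn, a rotation vector about the tool's x, y, z in units of 5 degrees (1.0 is 5 degrees). A call has 1 to 12 rows; each row is the pose to reach, as a shift and turn from the pose measured when the call began, along the tool's axes at that moment; what a row does not reach only later rows make up. A row lasts 1/8 s, in which the tool goes at most 62.5 mm and 10.7 degrees, less where a joint would pass 70% of its speed; a pose out of reach is approached as far as the arm can. A call with a gripper value outside its range is refused whole. The fingers move at their own pace and stop on an object; "squeeze" is the grip in N (left out, the last holds). Time passes only in rows, so rows that repeat a pose let the fingers close. It gives the time, the measured TCP pose, the force and the opening at its end, in the units of the state.
- r.get_obs(): the state, without advancing time (a new reading comes with each control period).
- r.grab_frame(name): name is "scene" or "top"; returns the picture (480x640x3 uint8, blue, green, red); there is no depth.
- r.camera_info(name): a dict with "fx", "fy", "cx", "cy" (pixels), "xyz" and "orientation" of the camera in the world. Camera axes: x right, y up, looking along -z (the intrinsics and any distortion apply to the point x, -y, -z); pixel columns grow to the right and rows downward; lengths in m; the calibration is good to about 2 mm. A picture is of the moment at which its call begins. camera_info takes no time and is no camera call.
- r.hand_in(): hands the job in, once; it reports no verdict.
The state is a dict: "clock": time; "joints": joint angles; "qvel": joint speeds; "tau": joint torques, N m; "tcp_pos": TCP position; "orientation": TCP orientation; "contact_force": force on the tool from outside, world axes, zero at the start; "moment": the same for the moment, N m; "grip_width": finger opening in m.
Only numpy, scipy, OpenCV 4.12 (cv2) and the standard library are available. Lean on these libraries where they do the work, as an engineer would, in place of code of your own. Each camera call takes 0.05 s, during which the arm holds its last target. There are 200 camera calls.

## Task

Open the microscope-objective case: slide its red safety tab gently, in contact all the way, until it comes up against its soft stop, which frees the latch; then lift the blue-gripped latch bar up off the shut lid and leave it standing, and swing the lid wide open and leave it so. Do not knock the other things on the bench about.

Things in the scene. Friction and masses are not known exactly. Their poses are not given: they have to be found in the camera images.
- case: Ivory case fixed to the bench, 200 (x) x 260 (y) x 70 mm. Origin: centre of its underside; z up; x runs from the lock side (nearest the robot, -100 mm) to the lid hinge (+100 mm). Its front strip, x = -100 to -36 mm, is a flat fixed deck, top at 70 mm, that carries tab and latch; behind it lies the grey lid, top face at 74 mm.
- tab: Red thumb tab, slides on the deck along the case's +y only (away from the latch), takes 2.5 N, stays where left. After 6 to 32 mm (varies, not visible) it meets a soft stop of 8 N per mm; the latch is free only with the tab against it (to 1 mm). 7 to 10 N on it means home; over 15 N from the fingers breaks it. Origin: foot of its push face, initially at case (-70, 30, 70) mm, axes as the case's.
- tab_face (a point): Middle of the tab's upright push face, which looks to the case's -y, is 30 mm wide (along x) and stands 71 to 89 mm above the case's underside; this point is at 80 mm. Behind it the tab slopes down to +y: it is for pushing, not pinching. 50 mm of free deck lie before it (-y side).
- latch (a joint): Angle of the latch bar, rad: 0 lying flat over the lid (start), grows as its free end lifts up and back over towards the case's front (-x); stop at 1.75. Stays where it is left (friction 0.1 N m). While the tab is not home it gives only about 0.05 rad.
- latch_grip (a point): Grasp point in the blue upright grip block at the latch bar's free end: block 16 mm thick (case y), 24 mm long (x), 34 mm tall, top 16 mm above this point, lid face 32 mm below it; shut, at case (-23, -40, 106) mm. The bar below is 10 mm wide, so a grip pinched along y can pivot on the block as the bar swings. Moves with the latch.
- latch_hinge (a point): Latch pivot, its axis along the case's y, at case (-85, -40, 90) mm, between two cheeks 31 mm over all. The grip point lies 62 mm along x and 16 mm above it when the latch is shut.
- lid (a joint): Opening angle of the lid, rad: 0 shut (start), grows as the front edge lifts; stop at 1.6. A stiff hinge: stays where it is left, lifting it at its handle takes about 6 N. Held shut by the latch bar while that lies over it.
- lid_handle (a point): Grasp point in the lid's black upright handle block: 16 mm thick (along the case's y), 22 mm long (x), 44 mm tall, its top 16 mm above this point, the lid's face 28 mm below it. When shut at case (-20, 30, 102) mm. Moves with the lid.
- lid_hinge (a point): Middle of the lid's hinge axis, which runs along the case's y at case (100, 0, 66) mm. The handle point lies 120 mm towards -x and 36 mm above it when shut.
- objective_brass: Bystander, leave alone: loose brass-barrelled microscope objective standing on the bench, 30 mm across, 45 mm tall; origin under its centre
- objective_steel: Bystander, leave alone: loose silver objective standing on the bench, 30 mm across, 45 mm tall; origin under its centre
- oil_bottle: Bystander, leave alone: small amber oil bottle with a black cap, 32 mm across, 75 mm tall; origin under its centre
- slide_box: Bystander, leave alone: blue slide box, 90 x 45 x 32 mm; origin under its centre
- screwdriver: Bystander, leave alone: screwdriver lying on the bench, 150 mm long; origin under its centre (lies along its x)
- sample_jar: Bystander, leave alone: clear jar with a white lid, 44 mm across, 50 mm tall; origin under its centre
- dish: Bystander, leave alone: small white dish, 60 mm across, 18 mm tall; origin under its centre

How it is judged:
By the outcome, as a careful person would: the job done as asked, in the order asked, and still so for the second after the job is handed in, with the robot touching nothing.
It also fails if it takes over 64 s, if anything falls off the work surface, if the arm or the gripper's body presses on something with over 40 N, if the wrist force passes 120 N, or if a joint passes its speed limit or range.

## Working session

There is one attempt and no reset: what is moved stays moved. The work goes in short steps, Python scripts to look and compute and a tool call to move; the robot and the scene stay as the last step left them, time stands still between calls to the robot, and variables do not carry over. Pictures are saved under pics/ and viewed, about 8 in all and at most 12, crops included, and the job is handed in when it is done.

Besides the shell and the picture viewer there is one more tool, called after "Call:" as name(argument=value, ...), one argument or row to a line, values as JSON. carry_out: Moves the arm, as the interface text tells. Its arguments: {"type":"object","properties":{"targets":{"type":"array","items":{"type":"number"}},"squeeze":{"type":"number"}},"required":["targets"]}

```bash
mkdir -p pics; ls
python3 - <<'E'
from bench import r
import cv2
for n in("scene","top"):
    print(n,r.camera_info(n)); cv2.imwrite(f"pics/{n}0.png",r.grab_frame(n))
print(r.get_obs())
E
```

```text
pics
scene {'fx': 472.16513425202845, 'fy': 472.16513425202845, 'cx': 322.94978553638964, 'cy': 241.74287237950608, 'xyz': array([1.21731019, 0.31915946, 0.53721732]), 'orientation': array([0.64600642, 0.97440319, 1.75310868])}
top {'fx': 455.37918652961656, 'fy': 455.37918652961656, 'cx': 319.8717967591909, 'cy': 245.23263986557197, 'xyz': array([0.52428463, 0.04380652, 0.94550398]), 'orientation': array([ 0.03842174, -0.0409573 , -1.56351572])}
{'clock': 0.1, 'joints': array([-1.3371204 ,  0.47773152,  0.02235623,  1.55632611, -0.01149625,
        1.10929489, -0.08310116]), 'qvel': array([ 4.51554473e-04, -1.71683058e-03,  8.18419733e-04, -1.13936691e-03,
       -7.37076989e-05,  7.94520396e-04, -5.90020691e-04]), 'tau': array([ 4.67328297e-03, -5.97758639e+01,  1.61405280e+00, -2.81952882e+01,
        1.28624775e-02,  5.06730968e-03,  5.18617162e-05]), 'tcp_pos': array([0.22606732, 0.6354244 , 0.20622497]), 'orientation': array([ 0.26691147,  1.55425775, -0.26947355]), 'contact_force': array([ 1.37842685, -0.218778  ,  0.67065388]), 'moment': array([ 0.01431982,  0.0125874 , -0.02070266]), 'grip_width': 0.0854046269371567}
```

View pics/top0.png

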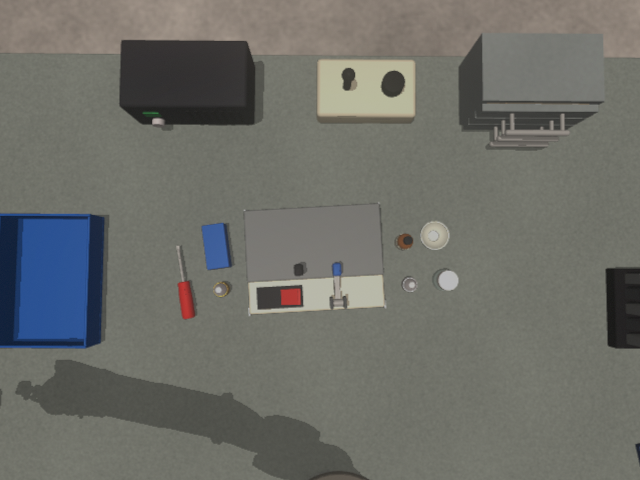

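View pics/scene0.png

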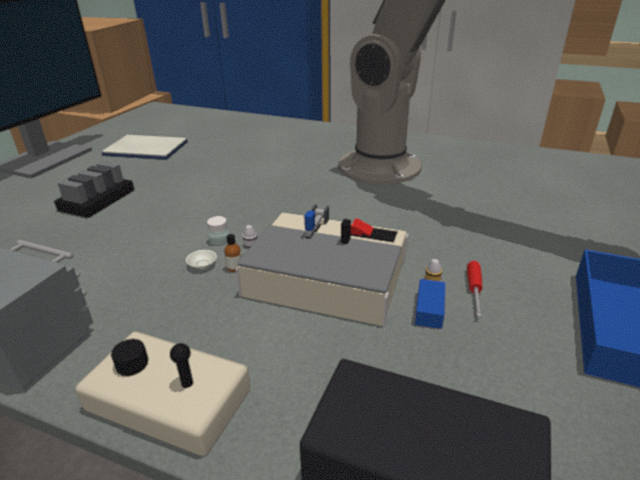

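The top view shows the case with its outline at about (245–385, 205–315). The red tab is at (291,297) with its slot to the left (+y), the blue grip at (338,268) and the black handle at (299,269). The scene view agrees: blue at (310,220), black at (346,231), red at (360,229).

```bash
cat > h.py <<'E'
import numpy as np, cv2
from scipy.spatial.transform import Rotation as R
def ray(ci,u,v):
    d=np.array([(u-ci['cx'])/ci['fx'],-(v-ci['cy'])/ci['fy'],-1.])
    return np.array(ci['xyz']),R.from_rotvec(ci['orientation']).apply(d)
def onplane(ci,u,v,z):
    o,d=ray(ci,u,v); return o+d*(z-o[2])/d[2]
def proj(ci,p):
    q=R.from_rotvec(ci['orientation']).inv().apply(np.array(p)-ci['xyz'])
    return ci['cx']-ci['fx']*q[0]/q[2], ci['cy']+ci['fy']*q[1]/q[2]
def tri(c1,p1,c2,p2):
    o1,d1=ray(c1,*p1);o2,d2=ray(c2,*p2)
    A=np.c_[d1,-d2];s=np.linalg.lstsq(A,o2-o1,rcond=None)[0]
    a,b=o1+d1*s[0],o2+d2*s[1]; return (a+b)/2,np.linalg.norm(a-b)
E
python3 - <<'E'
from bench import r
from h import *
T=r.camera_info("top")
im=cv2.imread("pics/top0.png"); hsv=cv2.cvtColor(im,cv2.COLOR_BGR2HSV)
roi=np.zeros(im.shape[:2],np.uint8); roi[195:330,235:395]=1
def big(m,name):
    m=(m*roi).astype(np.uint8)
    c=max(cv2.findContours(m,0,2)[0],key=cv2.contourArea)
    b=cv2.boxPoints(cv2.minAreaRect(c)); print(name,cv2.contourArea(c),b.round(1).tolist()); return b
H,S,V=[hsv[...,i].astype(int) for i in range(3)]
red=big(((H<8)|(H>172))&(S>150)&(V>80),'red')
blue=big((H>100)&(H<130)&(S>140)&(V>60),'blue')
blk=big((V<50),'black')
iv=big((H>15)&(H<35)&(S>25)&(V>150),'ivory')
print('red@~.08',[onplane(T,*p,.085)[:2].round(4).tolist() for p in red])
print('ivory@.07',[onplane(T,*p,.07)[:2].round(4).tolist() for p in iv])
print('blue top', onplane(T,*blue.mean(0),.115).round(4))
cv2.imwrite("pics/crop.png",cv2.resize(im[195:330,235:395],None,fx=5,fy=4.4 and 5,interpolation=2)[:600])
cv2.imwrite("pics/crop.png",cv2.resize(im[200:320,238:393],None,fx=5,fy=5,interpolation=2))
E
```

```text
red 263.0 [[281.0, 289.0], [299.0, 289.0], [299.0, 304.0], [281.0, 304.0]]
blue 13.5 [[333.79998779296875, 265.0], [337.8999938964844, 264.5], [339.0, 273.0], [334.79998779296875, 273.5]]Traceback (most recent call last):
  File "<stdin>", line 13, in <module>
  File "<stdin>", line 8, in big
ValueError: max() iterable argument is empty
```

Run:
```python
import cv2
im=cv2.imread("pics/top0.png")
cv2.imwrite("pics/crop.png",cv2.resize(im[200:320,238:393],None,fx=5,fy=5,interpolation=2))
for p in [(299,269),(300,210),(360,295),(330,240),(420,300),(336,268),(310,316),(382,304)]: print(p,im[p[1],p[0]])
```

```text
(299, 269) [56 59 61]
(300, 210) [112 117 119]
(360, 295) [169 184 184]
(330, 240) [115 120 121]
(420, 300) [108 117 116]
(336, 268) [153  97  68]
(310, 316) [107 117 116]
(382, 304) [170 185 184]
```

View pics/crop.png

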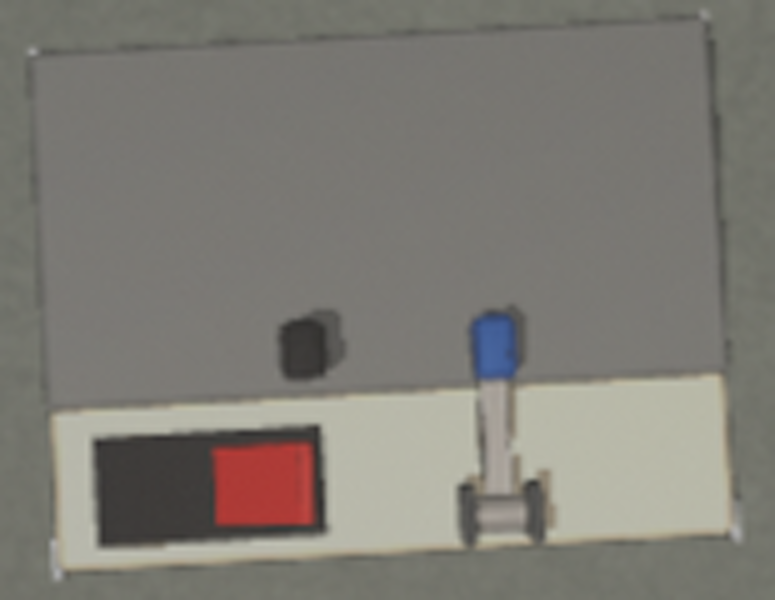

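The crop shows clear corners: deck near edge (60,570)–(730,535), deck/lid line (50,410)–(722,373), lid far edge (33,52)–(707,17). The tab face's top edge is at about u=314, v 443–525, the black top at (302,348) and the blue top at (495,345).

Run:
```python
from bench import r
from h import *
T=r.camera_info("top");S=r.camera_info("scene")
f=lambda u,v:(238+(u+.5)/5-.5,200+(v+.5)/5-.5)
L=[((60,570),-.1,.13,.07),((730,535),-.1,-.13,.07),((33,52),.1,.13,.074),((707,17),.1,-.13,.074),((302,348),-.02,.03,.118),((495,345),-.023,-.04,.122),((314,484),-.07,.03,.089)]
W=np.array([onplane(T,*f(*p),z)[:2] for p,_,_,z in L]);C=np.array([[x,y] for _,x,y,_ in L])
w,c=W[:4].mean(0),C[:4].mean(0)
z=((W[:4]-w)@[1,1j])@np.conj((C[:4]-c)@[1,1j]); a=np.angle(z); M=np.array([[np.cos(a),-np.sin(a)],[np.sin(a),np.cos(a)]])
t=w-M@c
print('case',t,'yaw',a, np.degrees(a),'scale',abs(z)/np.sum((C[:4]-c)**2))
print(((C@M.T+t)-W).round(4))
np.savez('case.npz',t=t,a=a)
for n,p in dict(corner1=(-.1,.13,.07),c2=(.1,.13,.07),c3=(.1,-.13,.07),black=(-.02,.03,.102),blue=(-.023,-.04,.106),red=(-.07,.03,.08)).items():
    P=np.r_[M@p[:2]+t,p[2]]; print(n,P.round(4),'scene px',np.round(proj(S,P),1))
o=r.get_obs(); Rt=R.from_rotvec(o['orientation']).as_matrix(); print(Rt.round(3))
```

```text
case [0.5436895  0.05337854] yaw 0.05767672353544123 3.304632834723647 scale 0.9931803651305424
[[-0.0006  0.0015]
 [-0.0006 -0.002 ]
 [ 0.0008  0.0004]
 [ 0.0004  0.0001]
 [-0.0004  0.0002]
 [-0.0009  0.    ]
 [ 0.0006  0.0009]]
corner1 [0.4364 0.1774 0.07  ] scene px [407.4 229.7]
c2 [0.636  0.1889 0.07  ] scene px [385.6 291.8]
c3 [ 0.651  -0.0706  0.07  ] scene px [237.6 263.6]
black [0.522  0.0822 0.102 ] scene px [346.  227.8]
blue [0.523  0.0121 0.106 ] scene px [310.  219.4]
red [0.4721 0.0793 0.08  ] scene px [353. 225.]
[[-0.     0.335  0.942]
 [-0.002  0.942 -0.335]
 [-1.    -0.002  0.   ]]
```

Run:
```python
import cv2
im=cv2.imread("pics/scene0.png")
cv2.imwrite("pics/crops.png",cv2.resize(im[200:320,230:410],None,fx=4.4,fy=4.4,interpolation=2))
```

```text
(no output)
```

View pics/crops.png

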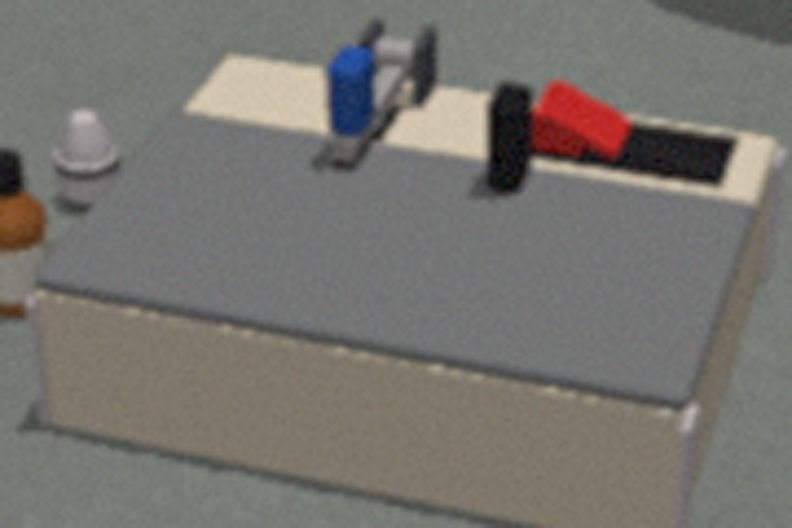

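```bash
cat >> h.py <<'E'
def case():
    d=np.load('case.npz'); return np.r_[d['t'],0],float(d['a'])
def toW(p):  # case m -> world
    t,a=case(); return R.from_rotvec([0,0,a]).apply(p)+t
def frame(pitch=0): # tool down, tool y = case y; pitch about case y
    a=case()[1]
    B=np.array([[0,0,1],[0,1,0],[-1,0,0]]).astype(float) # cols: x=down, y=+y, z=+x
    return R.from_rotvec([0,0,a])*R.from_rotvec([0,pitch,0])*R.from_matrix(B)
def state(r):
    o=r.get_obs(); t,a=case(); Rc=R.from_rotvec([0,0,a]).inv()
    print('clk %.2f'%o['clock'],'tcp case mm',(Rc.apply(o['tcp_pos']-t)*1e3).round(1),'F case',Rc.apply(o['contact_force']).round(2),'grip %.4f'%o['grip_width'],'err rot',np.degrees((frame().inv()*R.from_rotvec(o['orientation'])).as_rotvec()).round(1),'q',o['joints'].round(2)); return o
def rel(r,P,pitch=0): # P tcp in case coords (m)
    o=r.get_obs();Rt=R.from_rotvec(o['orientation'])
    print('to',np.round(np.array(P)*1e3,1),'shift mm',(Rt.inv().apply(toW(P)-o['tcp_pos'])*1e3).round(1),'turn u',(np.degrees((Rt.inv()*frame(pitch)).as_rotvec())/5).round(2))
E
python3 - <<'E'
from bench import r
from h import *
state(r); rel(r,(-.07,.006,.2));
E
```

```text
clk 0.10 tcp case mm [-283.5  599.4  206.2] F case [ 1.36 -0.3   0.67] grip 0.0854 err rot [22.9  0.  -0.1] q [-1.34  0.48  0.02  1.56 -0.01  1.11 -0.08]
to [-70.   6. 200.] shift mm [   7.  -463.6  427.5] turn u [-4.58 -0.    0.02]
```

Call:
carry_out(
  targets=[0, 0.007, -0.464, 0.4275, -4.58, 0, 0, 0, 0.007, -0.464, 0.4275, -4.58, 0, 0, 0, 0.007, -0.464, 0.4275, -4.58, 0, 0, 0, 0.007, -0.464, 0.4275, -4.58, 0, 0, 0, 0.007, -0.464, 0.4275, -4.58, 0, 0, 0, 0.007, -0.464, 0.4275, -4.58, 0, 0, 0, 0.007, -0.464, 0.4275, -4.58, 0, 0, 0, 0.007, -0.464, 0.4275, -4.58, 0, 0, 0, 0.007, -0.464, 0.4275, -4.58, 0, 0, 0, 0.007, -0.464, 0.4275, -4.58, 0, 0, 0, 0.007, -0.464, 0.4275, -4.58, 0, 0, 0, 0.007, -0.464, 0.4275, -4.58, 0, 0],
)

```text
clock: 1.6
tcp_pos: [0.473, 0.055, 0.1998]
orientation: [-0.046, 1.572, 0.044]
contact_force: [-0.7, 0.5, -0.2]
grip_width: 0.0001
```

Run:
```python
from bench import r
from h import *
state(r); rel(r,(-.07,.004,.077));
```

```text
clk 1.60 tcp case mm [-70.4   5.7 199.8] F case [-0.66  0.58 -0.19] grip 0.0001 err rot [ 0.   0.1 -0.1] q [-0.5   0.15  0.28  2.04 -0.05  0.96  1.43]
to [-70.   4.  77.] shift mm [122.8  -1.6   0.6] turn u [-0.01 -0.01  0.02]
```

Call:
carry_out(
  targets=[0, 0.05, -0.0015, 0.0005, 0, 0, 0, 0, 0.09, -0.0015, 0.0005, 0, 0, 0, 0, 0.11, -0.0015, 0.0005, 0, 0, 0, 0, 0.1225, -0.0015, 0.0005, 0, 0, 0, 0, 0.1225, -0.0015, 0.0005, 0, 0, 0],
)

```text
clock: 2.22
tcp_pos: [0.4728, 0.0545, 0.0768]
orientation: [-0.047, 1.573, 0.045]
contact_force: [0.4, -0.4, 0.1]
grip_width: -0.0001
```

Run:
```python
from bench import r
from h import *
state(r)
a=r.grab_frame("top")[215:315,250:350];b=r.grab_frame("scene")[180:280,290:390]
cv2.imwrite("pics/c2.png",np.hstack([cv2.resize(x,None,fx=4,fy=4,interpolation=2) for x in(a,b)]))
state(r)
```

```text
clk 2.23 tcp case mm [-70.7   5.2  76.8] F case [ 0.38 -0.45  0.05] grip -0.0001 err rot [-0.1  0.2 -0.1] q [-0.45  0.34  0.25  2.15 -0.13  0.67  1.51]
clk 2.33 tcp case mm [-69.6   4.8  77.9] F case [-0.06 -1.08 -0.43] grip -0.0002 err rot [-0.   0.  -0.1] q [-0.45  0.34  0.25  2.15 -0.13  0.67  1.51]
```

View pics/c2.png

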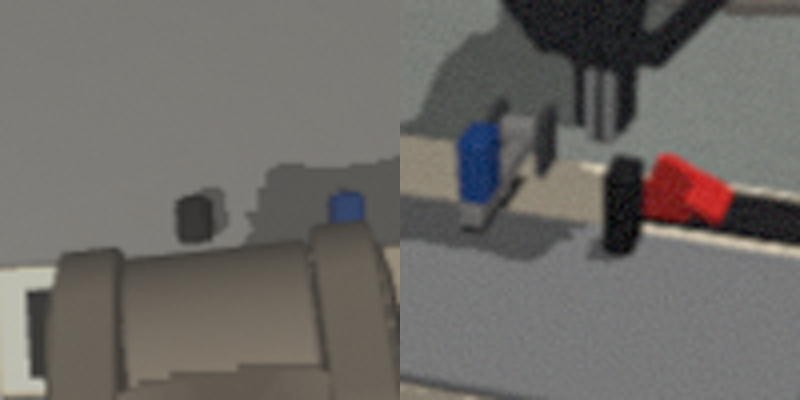

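The picture shows the shut fingers (right panel, near (600,100)) between latch and tab, about 12 mm short of the red face. They measure about 25 mm over their backs. Position noise is about 0.5 mm and force noise about 0.5 N, so I'll average readings taken over camera ticks.

```bash
cat >> h.py <<'E'
def avg(r,n=5):
    t,a=case(); Rc=R.from_rotvec([0,0,a]).inv(); P=[];F=[]
    for i in range(n):
        if i: r.grab_frame("top")
        o=r.get_obs(); P.append(Rc.apply(o['tcp_pos']-t)*1e3);F.append(Rc.apply(o['contact_force']))
    print('clk %.2f'%o['clock'],'avg tcp',np.mean(P,0).round(2),'F',np.mean(F,0).round(2),'sdF',np.std(F,0).round(2),'last',P[-1].round(2),'rot',np.degrees((frame().inv()*R.from_rotvec(o['orientation'])).as_rotvec()).round(1),'grip %.4f'%o['grip_width'])
E
python3 - <<'E'
from bench import r
from h import *
avg(r)
E
```

```text
clk 2.52 avg tcp [-69.46   4.48  78.07] F [-0.02 -0.09  0.03] sdF [0.54 0.77 0.31] last [-69.52   4.25  78.03] rot [ 0.  -0.  -0.1] grip -0.0001
```

Call:
carry_out(
  targets=[0, 0.0005, 0.003, 0, 0, 0, 0, 0, 0.001, 0.006, 0, 0, 0, 0, 0, 0.001, 0.009, 0, 0, 0, 0, 0, 0.001, 0.011, 0, 0, 0, 0, 0, 0.001, 0.011, 0, 0, 0, 0],
)

```text
clock: 3.15
tcp_pos: [0.4734, 0.0648, 0.077]
orientation: [-0.046, 1.57, 0.044]
contact_force: [0.6, 0.1, 0.9]
grip_width: -0.0003
```

Run:
```python
from bench import r
from h import *
avg(r)
```

```text
clk 3.35 avg tcp [-69.54  15.24  76.98] F [0.29 0.12 0.2 ] sdF [0.22 0.1  0.39] last [-69.55  15.09  77.  ] rot [ 0.1 -0.  -0.1] grip -0.0002
```

Call:
carry_out(
  targets=[0, 0, 0.001, 0, 0, 0, 0, 0, 0, 0.002, 0, 0, 0, 0, 0, 0, 0.003, 0, 0, 0, 0, 0, 0, 0.003, 0, 0, 0, 0],
)

```text
clock: 3.85
tcp_pos: [0.4732, 0.0676, 0.077]
orientation: [-0.046, 1.57, 0.044]
contact_force: [-0.1, -0.7, -0.6]
grip_width: -0.0001
```

Run:
```python
from bench import r
from h import *
avg(r)
```

```text
clk 4.05 avg tcp [-69.53  18.13  76.99] F [ 0.22 -0.39  0.06] sdF [0.43 0.21 0.39] last [-69.51  18.08  77.01] rot [ 0.1 -0.  -0.1] grip 0.0000
```

Call:
carry_out(
  targets=[0, 0, 0.001, 0, 0, 0, 0, 0, 0, 0.0018, 0, 0, 0, 0, 0, 0, 0.0025, 0, 0, 0, 0, 0, 0, 0.0025, 0, 0, 0, 0],
)

```text
clock: 4.55
tcp_pos: [0.4731, 0.07, 0.077]
orientation: [-0.046, 1.57, 0.044]
contact_force: [-0.0, 0.5, 0.9]
grip_width: -0.0
```

Run:
```python
from bench import r
from h import *
avg(r)
```

```text
clk 4.75 avg tcp [-69.54  20.61  76.99] F [-0.37 -0.03  0.5 ] sdF [0.25 0.37 0.62] last [-69.53  20.57  76.99] rot [ 0.1 -0.  -0.1] grip -0.0003
```

Run:
```python
from bench import r
from h import *
b=r.grab_frame("scene")[190:250,310:390]
cv2.imwrite("pics/c3.png",cv2.resize(b,None,fx=8,fy=8,interpolation=2))
S=r.camera_info("scene")
for y in(.02,.03): print(np.array(proj(S,toW((-.07,y,.08))))*8-[310*8,190*8])
```

```text
[303.96382302 273.63917054]
[344.21397651 279.84766309]
```

View pics/c3.png

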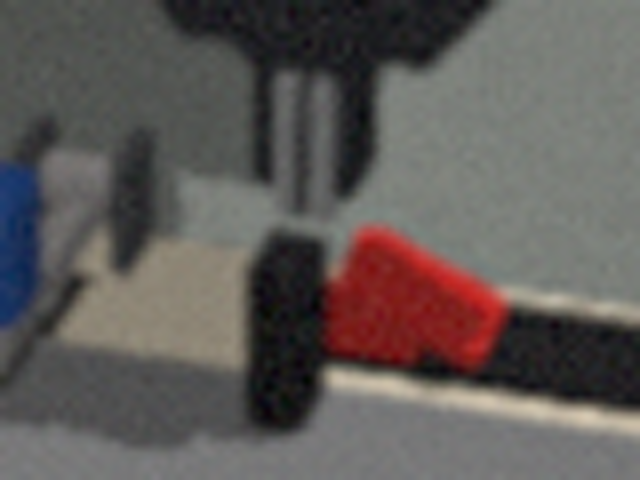

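The fingertips end at crop (305,215), i.e. scene pixel (348,217). That is higher than the TCP reading predicts, so I'll cast that ray.

Run:
```python
from bench import r
from h import *
S=r.camera_info("scene");t,a=case();Rc=R.from_rotvec([0,0,a]).inv()
o,d=ray(S,348.1,216.9);o=Rc.apply(o-t);d=Rc.apply(d)
for x in(-.10,-.085,-.07,-.059): print((o+d*(x-o[0])/d[0]).round(4))
for p in[(-.059,.0206,.077),(-.081,.0206,.077),(-.07,.0206,.077)]: print(np.round(proj(S,toW(p)),1))
# pixel checks of fixed points
for n,p in dict(cheekR_top=(-.085,-.0245,.098),tabtop=(-.055,.03,.089),corner=(-.1,.13,.07)).items(): print(n,np.round(proj(S,toW(p)),1))
ob=r.get_obs(); print(ob['tcp_pos'],ob['joints'])
```

```text
[-0.1     0.0118  0.0786]
[-0.085   0.0158  0.0873]
[-0.07    0.0199  0.0961]
[-0.059   0.0229  0.1025]
[346.7 228.4]
[349.8 222.9]
[348.3 225.6]
cheekR_top [328.3 209.1]
tabtop [351.  224.7]
corner [407.4 229.7]
[0.4730742  0.06989383 0.07697786] [-0.48266943  0.34446338  0.24433489  2.14443873 -0.13084412  0.66637355
  1.47837891]
```

By the image the fingertips stand at z≈96 mm (y≈20), about 19 mm above the reported TCP. That explains why there was no contact: they are above the tab's top. I'll back off and feel for the deck gently.

Call:
carry_out(
  targets=[0, 0, -0.006, 0, 0, 0, 0, 0, 0, -0.012, 0, 0, 0, 0, 0, 0.002, -0.012, 0, 0, 0, 0, 0, 0.005, -0.012, 0, 0, 0, 0, 0, 0.005, -0.012, 0, 0, 0, 0],
)

```text
clock: 5.42
tcp_pos: [0.4735, 0.058, 0.0717]
orientation: [-0.046, 1.571, 0.044]
contact_force: [-0.3, -0.9, 0.0]
grip_width: -0.0
```

Run:
```python
from bench import r
from h import *
avg(r,3)
```

```text
clk 5.53 avg tcp [-69.7    8.68  71.79] F [-0.2  -0.22  0.29] sdF [0.15 0.65 0.22] last [-69.63   8.69  71.89] rot [ 0.   0.  -0.1] grip 0.0005
```

Call:
carry_out(
  targets=[0, 0.001, 0, 0, 0, 0, 0, 0, 0.002, 0, 0, 0, 0, 0, 0, 0.003, 0, 0, 0, 0, 0],
)

```text
clock: 5.9
tcp_pos: [0.4737, 0.0581, 0.0688]
orientation: [-0.046, 1.57, 0.044]
contact_force: [0.5, -0.5, 0.1]
grip_width: 0.0002
```

Run:
```python
from bench import r
from h import *
avg(r,3)
```

```text
clk 6.00 avg tcp [-69.66   8.71  68.78] F [ 0.23  0.05 -0.6 ] sdF [0.35 0.69 0.76] last [-69.67   8.7   68.78] rot [ 0.   0.  -0.1] grip 0.0002
```

Call:
carry_out(
  targets=[0, 0.002, 0, 0, 0, 0, 0, 0, 0.004, 0, 0, 0, 0, 0, 0, 0.006, 0, 0, 0, 0, 0, 0, 0.008, 0, 0, 0, 0, 0, 0, 0.008, 0, 0, 0, 0, 0],
)

```text
clock: 6.62
tcp_pos: [0.4735, 0.058, 0.0606]
orientation: [-0.046, 1.571, 0.044]
contact_force: [-1.0, 0.1, 0.3]
grip_width: 0.0001
```

Run:
```python
from bench import r
from h import *
avg(r,4)
b=r.grab_frame("scene")[190:250,310:390]
cv2.imwrite("pics/c4.png",cv2.resize(b,None,fx=8,fy=8,interpolation=2))
```

```text
clk 6.78 avg tcp [-69.74   8.66  60.72] F [-0.45 -0.07 -0.28] sdF [0.76 0.24 0.46] last [-69.66   8.67  60.81] rot [ 0.   0.  -0.1] grip 0.0003
```

View pics/c4.png

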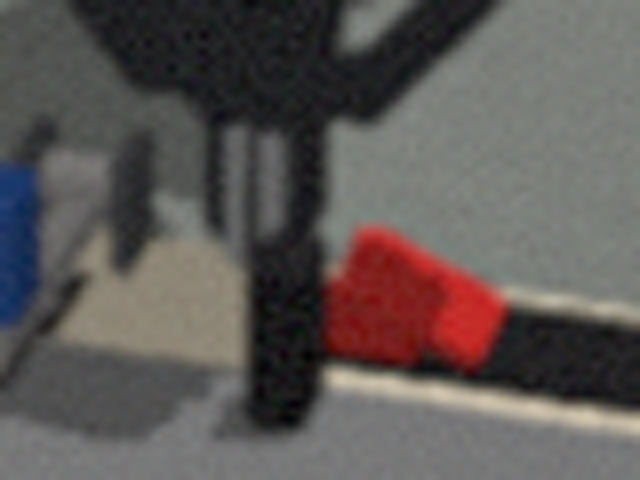

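Pad tip now at about (235,255), roughly z 80 mm, which confirms the ~19 mm offset. I'll lower 4 mm more and then advance.

Call:
carry_out(
  targets=[0, 0.002, 0, 0, 0, 0, 0, 0, 0.004, 0.002, 0, 0, 0, 0, 0, 0.004, 0.004, 0, 0, 0, 0, 0, 0.004, 0.006, 0, 0, 0, 0, 0, 0.004, 0.0075, 0, 0, 0, 0],
)

```text
clock: 7.45
tcp_pos: [0.4732, 0.0657, 0.0568]
orientation: [-0.046, 1.57, 0.044]
contact_force: [-0.1, -1.9, 0.1]
grip_width: -0.0
```

Run:
```python
from bench import r
from h import *
avg(r,4)
```

```text
clk 7.60 avg tcp [-69.61  16.21  56.85] F [ 0.02 -0.84 -0.01] sdF [0.22 0.74 0.35] last [-69.62  16.14  56.86] rot [ 0.   0.  -0.1] grip -0.0005
```

Call:
carry_out(
  targets=[0, 0, 0.001, 0, 0, 0, 0, 0, 0, 0.002, 0, 0, 0, 0, 0, 0, 0.002, 0, 0, 0, 0],
)

```text
clock: 7.98
tcp_pos: [0.4731, 0.0672, 0.0568]
orientation: [-0.046, 1.57, 0.043]
contact_force: [1.0, -1.7, -0.2]
grip_width: 0.0003
```

Run:
```python
from bench import r
from h import *
avg(r,4)
```

```text
clk 8.12 avg tcp [-69.63  17.95  56.84] F [-0.08 -2.36 -0.32] sdF [0.72 0.47 0.21] last [-69.64  18.02  56.84] rot [ 0.   0.  -0.1] grip -0.0001
```

Contact: −2.4 N at y≈17.5–18. The stop cannot come before y≈22.

Call:
carry_out(
  targets=[0, 0, 0.001, 0, 0, 0, 0, 0, 0, 0.002, 0, 0, 0, 0, 0, 0, 0.003, 0, 0, 0, 0],
)

```text
clock: 8.5
tcp_pos: [0.473, 0.0705, 0.0568]
orientation: [-0.046, 1.57, 0.044]
contact_force: [0.5, -2.5, -0.2]
grip_width: 0.0001
```

Run:
```python
from bench import r
from h import *
avg(r,4)
```

```text
clk 8.65 avg tcp [-69.62  21.22  56.84] F [ 0.62 -2.32  0.09] sdF [0.36 0.37 0.46] last [-69.63  21.22  56.84] rot [ 0.   0.  -0.1] grip -0.0001
```

Call:
carry_out(
  targets=[0, 0, 0.0006, 0, 0, 0, 0, 0, 0, 0.0012, 0, 0, 0, 0],
)

```text
clock: 8.9
tcp_pos: [0.4729, 0.0717, 0.0568]
orientation: [-0.046, 1.57, 0.044]
contact_force: [-0.1, -2.7, -0.5]
grip_width: -0.0004
```

Run:
```python
from bench import r
from h import *
avg(r,4)
```

```text
clk 9.05 avg tcp [-69.62  22.47  56.84] F [ 0.12 -2.65 -0.12] sdF [0.34 0.34 0.25] last [-69.6   22.48  56.84] rot [ 0.   0.  -0.1] grip 0.0002
```

Call:
carry_out(
  targets=[0, 0, 0.0006, 0, 0, 0, 0, 0, 0, 0.0011, 0, 0, 0, 0, 0, 0, 0.0011, 0, 0, 0, 0],
)

```text
clock: 9.43
tcp_pos: [0.4728, 0.073, 0.0568]
orientation: [-0.046, 1.57, 0.044]
contact_force: [-0.5, -1.8, -0.3]
grip_width: -0.0
```

Call:
carry_out(
  targets=[0, 0, 0.0006, 0, 0, 0, 0, 0, 0, 0.0012, 0, 0, 0, 0, 0, 0, 0.0012, 0, 0, 0, 0],
)

```text
clock: 9.8
tcp_pos: [0.4727, 0.0743, 0.0568]
orientation: [-0.046, 1.57, 0.044]
contact_force: [0.1, -1.6, -1.0]
grip_width: 0.0001
```

Call:
carry_out(
  targets=[0, 0, 0.0006, 0, 0, 0, 0, 0, 0, 0.0012, 0, 0, 0, 0, 0, 0, 0.0012, 0, 0, 0, 0],
)

```text
clock: 10.18
tcp_pos: [0.4727, 0.0756, 0.0568]
orientation: [-0.046, 1.57, 0.044]
contact_force: [0.4, -2.2, -0.3]
grip_width: 0.0001
```

Call:
carry_out(
  targets=[0, 0, 0.0006, 0, 0, 0, 0, 0, 0, 0.0012, 0, 0, 0, 0, 0, 0, 0.0012, 0, 0, 0, 0],
)

```text
clock: 10.55
tcp_pos: [0.4725, 0.0769, 0.0568]
orientation: [-0.046, 1.571, 0.045]
contact_force: [0.5, -2.9, 0.3]
grip_width: -0.0004
```

Call:
carry_out(
  targets=[0, 0, 0.0006, 0, 0, 0, 0, 0, 0, 0.0012, 0, 0, 0, 0, 0, 0, 0.0012, 0, 0, 0, 0],
)

```text
clock: 10.92
tcp_pos: [0.4725, 0.0781, 0.0569]
orientation: [-0.046, 1.57, 0.045]
contact_force: [0.2, -2.2, -1.1]
grip_width: -0.0002
```

Call:
carry_out(
  targets=[0, 0, 0.0006, 0, 0, 0, 0, 0, 0, 0.0012, 0, 0, 0, 0, 0, 0, 0.0012, 0, 0, 0, 0],
)

```text
clock: 11.3
tcp_pos: [0.4725, 0.0786, 0.0568]
orientation: [-0.046, 1.57, 0.044]
contact_force: [0.5, -4.9, -0.1]
grip_width: -0.0001
```

Run:
```python
from bench import r
from h import *
avg(r,6)
```

```text
clk 11.55 avg tcp [-69.67  29.3   56.81] F [ 0.54 -5.15  0.04] sdF [0.43 0.5  0.46] last [-69.68  29.29  56.8 ] rot [ 0.   0.  -0.1] grip 0.0000
```

Call:
carry_out(
  targets=[0, 0, 0.0008, 0, 0, 0, 0, 0, 0, 0.0011, 0, 0, 0, 0, 0, 0, 0.0011, 0, 0, 0, 0],
)

```text
clock: 11.92
tcp_pos: [0.4724, 0.0787, 0.0568]
orientation: [-0.046, 1.571, 0.042]
contact_force: [0.6, -6.2, 0.5]
grip_width: -0.0002
```

Run:
```python
from bench import r
from h import *
avg(r,6)
```

```text
clk 12.18 avg tcp [-69.69  29.44  56.8 ] F [ 0.27 -5.82  0.47] sdF [0.24 0.5  0.24] last [-69.67  29.45  56.8 ] rot [ 0.1  0.  -0.1] grip -0.0001
```

Call:
carry_out(
  targets=[0, 0, 0.0013, 0, 0, 0, 0, 0, 0, 0.0018, 0, 0, 0, 0, 0, 0, 0.0018, 0, 0, 0, 0],
)

```text
clock: 12.55
tcp_pos: [0.4724, 0.0791, 0.0568]
orientation: [-0.046, 1.571, 0.04]
contact_force: [1.6, -7.0, 0.1]
grip_width: 0.0
```

Run:
```python
from bench import r
from h import *
avg(r,6)
```

```text
clk 12.80 avg tcp [-69.72  29.75  56.79] F [ 0.19 -7.4   0.78] sdF [0.69 0.52 0.48] last [-69.72  29.72  56.79] rot [ 0.2  0.  -0.2] grip 0.0003
```

7.4 N, already home. One small nudge for margin, then back off and up.

Call:
carry_out(
  targets=[0, 0, 0.0016, 0, 0, 0, 0, 0, 0, 0.002, 0, 0, 0, 0, 0, 0, 0.002, 0, 0, 0, 0],
)

```text
clock: 13.18
tcp_pos: [0.4724, 0.0792, 0.0568]
orientation: [-0.046, 1.571, 0.037]
contact_force: [0.6, -7.9, 1.6]
grip_width: 0.0002
```

Run:
```python
from bench import r
from h import *
avg(r,4)
```

```text
clk 13.32 avg tcp [-69.75  29.89  56.79] F [ 0.14 -8.45  1.32] sdF [0.15 0.63 0.27] last [-69.76  29.87  56.8 ] rot [ 0.3  0.  -0.3] grip 0.0004
```

Call:
carry_out(
  targets=[0, 0, -0.002, 0, 0, 0, 0, 0, 0, -0.006, 0, 0, 0, 0, 0, -0.02, -0.012, 0, 0, 0, 0, 0.05, -0.07, -0.02, 0, 0, 0, 0, 0.05, -0.11, -0.02, 0, 0, 0, 0, 0.05, -0.11, -0.02, 0, 0, 0, 0],
)

```text
clock: 14.08
tcp_pos: [0.4757, 0.061, 0.1699]
orientation: [-0.044, 1.564, 0.04]
contact_force: [-0.4, 0.8, -1.2]
grip_width: 0.0498
```

Run:
```python
from bench import r
from h import *
avg(r,2); rel(r,(-.023,-.04,.17)); rel(r,(-.023,-.04,.085))
```

```text
clk 14.12 avg tcp [-68.11  11.42 169.04] F [-0.67  0.4  -0.47] sdF [0.32 0.43 0.69] last [-68.8   11.35 168.15] rot [ 0.2 -0.2 -0.2] grip 0.0500
to [-23. -40. 170.] shift mm [ -1.5 -51.2  46. ] turn u [-0.04  0.03  0.04]
to [-23. -40.  85.] shift mm [ 83.5 -50.9  45.8] turn u [-0.04  0.03  0.04]
```

Call:
carry_out(
  targets=[0.05, 0, -0.051, 0.046, 0, 0, 0, 0.05, 0, -0.051, 0.046, 0, 0, 0, 0.05, 0.03, -0.051, 0.046, 0, 0, 0, 0.05, 0.06, -0.051, 0.046, 0, 0, 0, 0.05, 0.083, -0.051, 0.046, 0, 0, 0, 0.05, 0.083, -0.051, 0.046, 0, 0, 0],
)

```text
clock: 14.88
tcp_pos: [0.5206, 0.0124, 0.083]
orientation: [-0.046, 1.574, 0.04]
contact_force: [1.5, -0.3, 0.3]
grip_width: 0.0497
```

Run:
```python
from bench import r
from h import *
avg(r,3); rel(r,(-.023,-.04,.07))
b=r.grab_frame("scene")[165:255,260:380]
cv2.imwrite("pics/c5.png",cv2.resize(b,None,fx=6,fy=6,interpolation=2))
S=r.camera_info("scene"); print((np.array(proj(S,toW((-.023,-.04,.106))))-[260,165])*6)
```

```text
clk 14.97 avg tcp [-24.21 -39.74  84.21] F [ 0.6  -0.31  0.65] sdF [0.59 0.08 0.47] last [-23.15 -39.84  85.28] rot [ 0.2 -0.1 -0.2] grip 0.0502
to [-23. -40.  70.] shift mm [15.3 -0.1  0.1] turn u [-0.04  0.02  0.04]
[299.87745607 326.68756877]
```

View pics/c5.png

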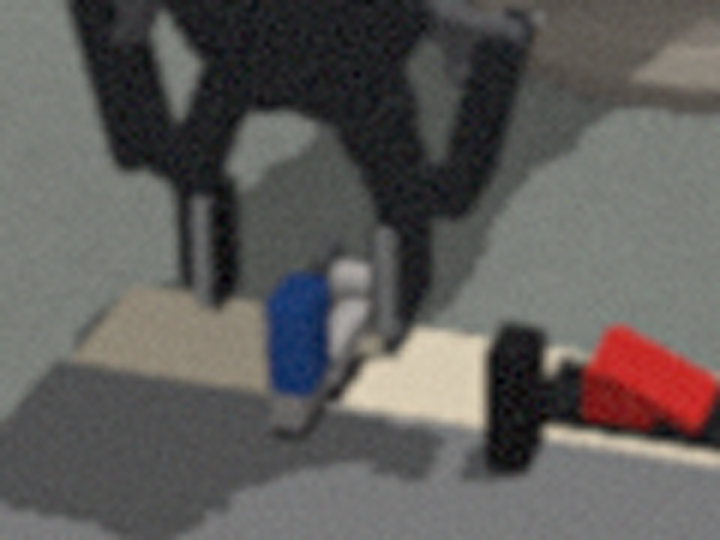

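The block is at (300,335) and the pad tips straddle it with midpoint (297,327), so the tips are at z≈106. They are centred in y. I'll descend 16 mm and close.

Call:
carry_out(
  targets=[0.05, 0.008, 0, 0, 0, 0, 0, 0.05, 0.016, 0, 0, 0, 0, 0, 0.05, 0.016, 0, 0, 0, 0, 0, 0.01, 0.016, 0, 0, 0, 0, 0, 0.01, 0.016, 0, 0, 0, 0, 0, 0.01, 0.016, 0, 0, 0, 0, 0, 0.01, 0.016, 0, 0, 0, 0, 0],
  squeeze=30,
)

```text
clock: 15.9
tcp_pos: [0.5239, 0.0106, 0.0702]
orientation: [-0.046, 1.566, 0.038]
contact_force: [-0.9, -4.9, 1.5]
grip_width: 0.0156
```

```bash
cat >> h.py <<'E'
def arc(r,cx,cz,x0,z0,ths,sg):  # pure shifts along arc from current tcp, vertical tool
    o=r.get_obs();Rt=R.from_rotvec(o['orientation']);a=case()[1]
    rad=np.hypot(x0-cx,z0-cz);ph=np.arctan2(z0-cz,x0-cx)
    for t in ths:
        d=[cx+rad*np.cos(ph+sg*t)-x0,0,cz+rad*np.sin(ph+sg*t)-z0]
        print(round(t,2),(Rt.inv().apply(R.from_rotvec([0,0,a]).apply(d))).round(4))
E
python3 - <<'E'
from bench import r
from h import *
avg(r,4); arc(r,-.085,.09,-.023,.106,np.r_[.05,np.arange(.1,1.61,.1)],1)
E
```

```text
clk 16.05 avg tcp [-22.24 -41.55  70.24] F [-0.46 -5.07  1.84] sdF [0.43 0.26 0.38] last [-22.26 -41.56  70.25] rot [ 0.3 -0.2 -0.3] grip 0.0153
0.05 [-0.0031 -0.     -0.0009]
0.1 [-0.0061 -0.     -0.0019]
0.2 [-0.012  -0.0001 -0.0044]
0.3 [-0.0176 -0.0001 -0.0074]
0.4 [-0.0229 -0.0002 -0.011 ]
0.5 [-0.0278 -0.0002 -0.0152]
0.6 [-0.0323 -0.0003 -0.0197]
0.7 [-0.0363 -0.0003 -0.0247]
0.8 [-0.0397 -0.0003 -0.0301]
0.9 [-0.0426 -0.0004 -0.0358]
1.0 [-0.045  -0.0004 -0.0418]
1.1 [-0.0467 -0.0005 -0.048 ]
1.2 [-0.0478 -0.0005 -0.0543]
1.3 [-0.0483 -0.0005 -0.0606]
1.4 [-0.0481 -0.0005 -0.067 ]
1.5 [-0.0473 -0.0006 -0.0734]
1.6 [-0.0458 -0.0006 -0.0796]
```

Call:
carry_out(
  targets=[0.01, -0.003, 0, -0.001, 0, 0, 0, 0.01, -0.006, 0, -0.002, 0, 0, 0, 0.01, -0.009, 0, -0.003, 0, 0, 0, 0.01, -0.012, 0, -0.0045, 0, 0, 0],
)

```text
clock: 16.55
tcp_pos: [0.5183, 0.0102, 0.082]
orientation: [-0.046, 1.568, 0.038]
contact_force: [-1.2, -2.4, -8.7]
grip_width: 0.0152
```

Run:
```python
from bench import r
from h import *
avg(r,3)
```

```text
clk 16.65 avg tcp [-27.96 -41.66  82.1 ] F [-2.55 -3.13 -6.46] sdF [0.88 0.66 1.6 ] last [-27.99 -41.66  82.14] rot [ 0.3 -0.1 -0.3] grip 0.0154
```

Call:
carry_out(
  targets=[0.01, -0.0056, 0, -0.002, 0, 0, 0, 0.01, -0.011, 0, -0.0055, 0, 0, 0, 0.01, -0.016, 0, -0.0095, 0, 0, 0, 0.01, -0.0203, 0, -0.014, 0, 0, 0, 0.01, -0.0243, 0, -0.019, 0, 0, 0, 0.01, -0.0277, 0, -0.0245, 0, 0, 0, 0.01, -0.0277, 0, -0.0245, 0, 0, 0],
)

```text
clock: 17.52
tcp_pos: [0.4935, 0.0087, 0.1104]
orientation: [-0.046, 1.568, 0.038]
contact_force: [-3.3, -5.1, -7.0]
grip_width: 0.0154
```

Run:
```python
from bench import r
from h import *
avg(r,3)
b=r.grab_frame("scene")[140:230,260:380]
cv2.imwrite("pics/c6.png",cv2.resize(b,None,fx=6,fy=6,interpolation=2))
```

```text
clk 17.62 avg tcp [-52.65 -41.66 110.34] F [-4.11 -5.07 -7.15] sdF [0.65 0.2  0.12] last [-52.63 -41.67 110.31] rot [ 0.3 -0.1 -0.3] grip 0.0155
```

View pics/c6.png

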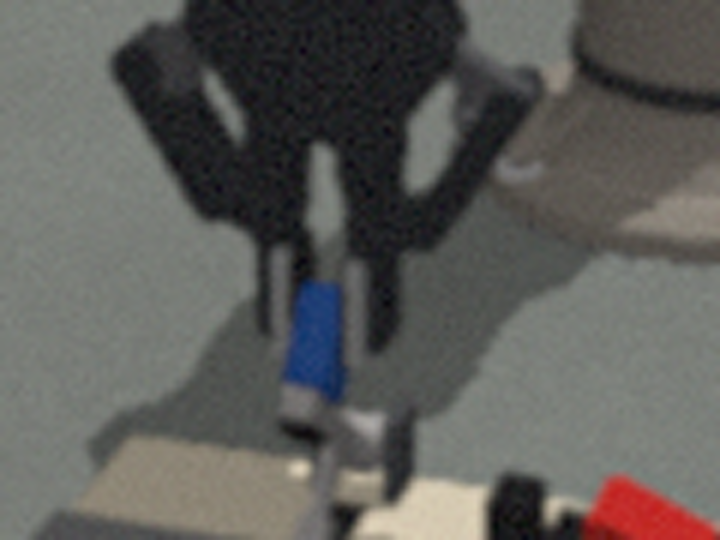

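The latch has swung up to about 0.8 rad, with the blue block at (318,335) tilted in the jaws. Continuing to about 1.5 rad.

Call:
carry_out(
  targets=[0.01, -0.0029, 0, -0.0057, 0, 0, 0, 0.01, -0.0053, 0, -0.0117, 0, 0, 0, 0.01, -0.007, 0, -0.0179, 0, 0, 0, 0.01, -0.0081, 0, -0.0242, 0, 0, 0, 0.01, -0.0086, 0, -0.0305, 0, 0, 0, 0.01, -0.0084, 0, -0.0369, 0, 0, 0, 0.01, -0.0076, 0, -0.0433, 0, 0, 0, 0.01, -0.0076, 0, -0.0433, 0, 0, 0],
)

```text
clock: 18.68
tcp_pos: [0.4546, 0.0065, 0.1206]
orientation: [-0.044, 1.559, 0.038]
contact_force: [3.4, -5.3, 1.9]
grip_width: 0.0151
```

Run:
```python
from bench import r
from h import *
avg(r,3)
```

```text
clk 18.77 avg tcp [-91.67 -41.7  120.61] F [ 2.82 -5.59  1.34] sdF [0.43 0.32 0.42] last [-91.66 -41.7  120.61] rot [ 0.3 -0.6 -0.3] grip 0.0155
```

Call:
carry_out(
  targets=[0.045, 0, 0, 0, 0, 0, 0, 0.045, 0, 0, 0, 0, 0, 0, 0.045, 0, 0, 0, 0, 0, 0, 0.045, -0.03, 0, 0, 0, 0, 0, 0.045, -0.07, 0, 0, 0, 0, 0, 0.045, -0.07, 0.03, 0.03, 0, 0, 0, 0.045, -0.07, 0.07, 0.07, 0, 0, 0, 0.045, -0.07, 0.07, 0.07, 0, 0, 0],
)

```text
clock: 19.77
tcp_pos: [0.522, 0.0848, 0.191]
orientation: [-0.048, 1.558, 0.043]
contact_force: [-1.5, -0.0, -0.0]
grip_width: 0.0452
```

Run:
```python
from bench import r
from h import *
avg(r,2); rel(r,(-.02,.03,.125));rel(r,(-.02,.03,.066))
S=r.camera_info("scene")
im=r.grab_frame("scene")[140:250,260:400]
cv2.imwrite("pics/c7.png",cv2.resize(im,None,fx=5,fy=5,interpolation=2))
```

```text
clk 19.82 avg tcp [-20.69  31.36 190.81] F [-1.13 -0.53  0.29] sdF [0.36 0.6  0.29] last [-21.51  30.1  190.64] rot [ 0.1 -0.6 -0.3] grip 0.0452
to [-20.  30. 125.] shift mm [65.7  0.2  0.8] turn u [-0.03  0.12  0.05]
to [-20.  30.  66.] shift mm [124.7   0.5   0.2] turn u [-0.03  0.12  0.05]
```

View pics/c7.png

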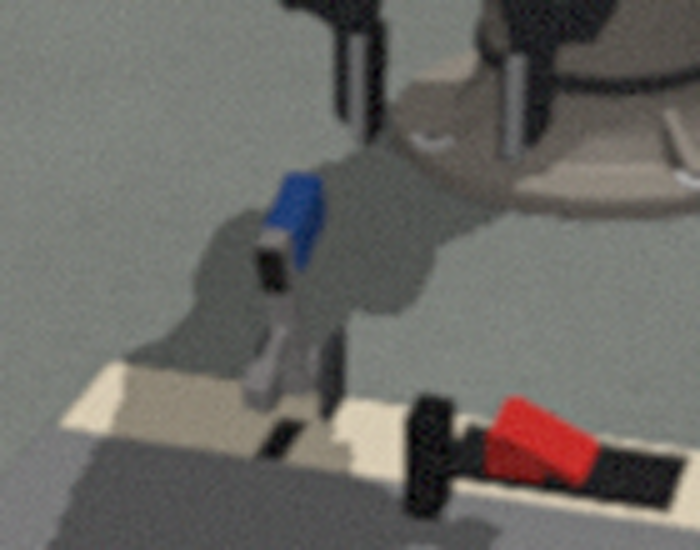

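The latch stands up (blue at (300,215)). The tab at (540,440) has shifted along its slot, with the handle at (430,455). Descending on the handle.

Call:
carry_out(
  targets=[0.045, 0.03, 0.0005, 0.0005, 0, 0.12, 0, 0.045, 0.07, 0.0005, 0.0005, 0, 0.12, 0, 0.045, 0.1, 0.0005, 0.0005, 0, 0.12, 0, 0.045, 0.1245, 0.0005, 0.0005, 0, 0.12, 0, 0.045, 0.1245, 0.0005, 0.0005, 0, 0.12, 0, 0.045, 0.1245, 0.0005, 0.0005, 0, 0.12, 0, 0.01, 0.1245, 0.0005, 0.0005, 0, 0.12, 0, 0.01, 0.1245, 0.0005, 0.0005, 0, 0.12, 0, 0.01, 0.1245, 0.0005, 0.0005, 0, 0.12, 0, 0.01, 0.1245, 0.0005, 0.0005, 0, 0.12, 0],
  squeeze=50,
)

```text
clock: 21.12
tcp_pos: [0.522, 0.0805, 0.0672]
orientation: [-0.046, 1.569, 0.038]
contact_force: [-1.7, -1.0, 6.4]
grip_width: 0.0148
```

Run:
```python
from bench import r
from h import *
avg(r,3); arc(r,.1,.066,-.02,.102,np.arange(.1,1.61,.1),-1)
```

```text
clk 21.23 avg tcp [-20.1   28.37  67.19] F [-1.57 -1.42  6.49] sdF [0.29 0.36 0.1 ] last [-20.13  28.37  67.18] rot [ 0.2 -0.  -0.3] grip 0.0149
0.1 [-0.0118 -0.      0.0042]
0.2 [-0.0231 -0.0001  0.0096]
0.3 [-0.0338 -0.0001  0.016 ]
0.4 [-0.0439 -0.0001  0.0235]
0.5 [-0.0531 -0.0001  0.032 ]
0.6 [-0.0614 -0.0001  0.0413]
0.7 [-0.0688 -0.0001  0.0515]
0.8 [-0.0751 -0.0001  0.0623]
0.9 [-0.0803 -0.0001  0.0737]
1.0 [-0.0844 -0.0001  0.0855]
1.1 [-0.0872 -0.      0.0977]
1.2 [-0.0888  0.      0.1101]
1.3 [-8.920e-02  1.000e-04  1.227e-01]
1.4 [-8.830e-02  1.000e-04  1.351e-01]
1.5 [-0.0861  0.0002  0.1475]
1.6 [-0.0828  0.0002  0.1595]
```

Call:
carry_out(
  targets=[0.01, -0.006, 0, 0.002, 0, 0, 0, 0.01, -0.0118, 0, 0.0042, 0, 0, 0, 0.01, -0.0175, 0, 0.007, 0, 0, 0, 0.01, -0.0231, 0, 0.0096, 0, 0, 0, 0.01, -0.0285, 0, 0.0128, 0, 0, 0, 0.01, -0.0338, 0, 0.016, 0, 0, 0, 0.01, -0.0388, 0, 0.0197, 0, 0, 0, 0.01, -0.0439, 0, 0.0235, 0, 0, 0],
)

```text
clock: 22.22
tcp_pos: [0.5446, 0.0819, 0.1101]
orientation: [-0.047, 1.572, 0.038]
contact_force: [6.0, 0.9, -17.1]
grip_width: 0.0152
```

Run:
```python
from bench import r
from h import *
avg(r,2)
im=r.grab_frame("top"); cv2.imwrite("pics/t8.png",im)
```

```text
clk 22.27 avg tcp [  2.85  28.43 110.41] F [  4.72   0.53 -14.35] sdF [1.32 0.01 2.71] last [  3.13  28.46 110.73] rot [ 0.2  0.  -0.3] grip 0.0152
```

Call:
carry_out(
  targets=[0.01, -0.0092, 0, 0.0085, 0, 0, 0, 0.01, -0.0134, 0, 0.0132, 0, 0, 0, 0.01, -0.0175, 0, 0.0178, 0, 0, 0, 0.01, -0.0213, 0, 0.023, 0, 0, 0, 0.01, -0.0249, 0, 0.028, 0, 0, 0, 0.01, -0.0281, 0, 0.0334, 0, 0, 0, 0.01, -0.0312, 0, 0.0388, 0, 0, 0],
)

```text
clock: 23.2
tcp_pos: [0.5837, 0.0843, 0.1421]
orientation: [-0.046, 1.572, 0.038]
contact_force: [-4.6, 0.8, -11.8]
grip_width: 0.0145
```

Run:
```python
from bench import r
from h import *
avg(r,2)
im=r.grab_frame("scene")[90:290,230:430]; cv2.imwrite("pics/c9.png",cv2.resize(im,None,fx=3,fy=3,interpolation=2))
```

```text
clk 23.25 avg tcp [ 42.31  28.6  142.35] F [ -4.35   0.75 -10.22] sdF [0.16 0.31 1.58] last [ 42.85  28.62 142.6 ] rot [ 0.2 -0.  -0.3] grip 0.0148
```

View pics/c9.png

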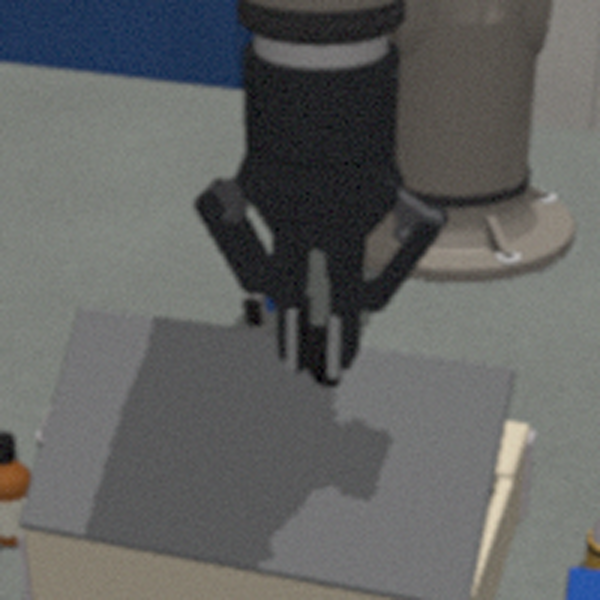

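The lid is rising with the handle held in the pads at (315,345). The swing goes on.

Call:
carry_out(
  targets=[0.01, -0.0028, 0, 0.0058, 0, 0, 0, 0.01, -0.0052, 0, 0.0114, 0, 0, 0, 0.01, -0.0093, 0, 0.0232, 0, 0, 0, 0.01, -0.0121, 0, 0.0354, 0, 0, 0, 0.01, -0.0137, 0, 0.0478, 0, 0, 0, 0.01, -0.0141, 0, 0.0604, 0, 0, 0, 0.01, -0.0141, 0, 0.0604, 0, 0, 0],
)

```text
clock: 24.18
tcp_pos: [0.6469, 0.0883, 0.1575]
orientation: [-0.045, 1.566, 0.039]
contact_force: [-0.9, 1.2, -6.4]
grip_width: 0.0148
```

Run:
```python
from bench import r
from h import *
avg(r,3)
```

```text
clk 24.27 avg tcp [104.96  28.87 157.44] F [ 0.15  2.13 -7.06] sdF [0.82 0.64 0.64] last [104.83  28.86 157.45] rot [ 0.2 -0.3 -0.2] grip 0.0145
```

Call:
carry_out(
  targets=[0.01, 0.0005, 0, 0.006, 0, 0, 0, 0.01, 0.001, 0, 0.012, 0, 0, 0, 0.01, 0.002, 0, 0.018, 0, 0, 0, 0.01, 0.004, 0, 0.026, 0, 0, 0, 0.01, 0.004, 0, 0.026, 0, 0, 0],
)

```text
clock: 24.9
tcp_pos: [0.6733, 0.0899, 0.1546]
orientation: [-0.045, 1.564, 0.04]
contact_force: [-3.9, 1.4, -1.6]
grip_width: 0.0146
```

Run:
```python
from bench import r
from h import *
avg(r,3)
```

```text
clk 25.00 avg tcp [131.55  29.03 154.6 ] F [-3.04  1.47 -1.07] sdF [0.53 0.19 0.44] last [131.55  29.01 154.6 ] rot [ 0.2 -0.4 -0.2] grip 0.0147
```

Travelled 151.6 mm in x, so the lid is at about 1.53 rad. I'll release, rise straight up, and back off clear.

Call:
carry_out(
  targets=[0.04, 0, 0, 0, 0, 0, 0, 0.04, 0, 0, 0, 0, 0, 0, 0.04, 0, 0, 0, 0, 0, 0, 0.04, -0.02, 0, 0, 0, 0, 0, 0.04, -0.06, 0, 0, 0, 0, 0, 0.04, -0.12, 0, 0, 0, 0, 0, 0.04, -0.16, 0, 0, 0, 0, 0, 0.04, -0.16, 0.05, 0, 0, 0, 0, 0.04, -0.16, 0.11, 0, 0, 0, 0, 0.04, -0.16, 0.17, 0, 0, 0, 0, 0.04, -0.16, 0.22, 0, 0, 0, 0, 0.04, -0.16, 0.22, 0, 0, 0, 0],
)

```text
clock: 26.5
tcp_pos: [0.6584, 0.317, 0.3143]
orientation: [-0.049, 1.564, 0.049]
contact_force: [-0.4, -0.0, -1.3]
grip_width: 0.0403
```

Run:
```python
from bench import r
from h import *
avg(r,2)
a=r.grab_frame("scene")[80:320,180:500];b=r.grab_frame("top")[180:340,160:480]
cv2.imwrite("pics/end.png",np.vstack([cv2.resize(a,None,fx=1.5,fy=1.5,interpolation=2),cv2.resize(b,None,fx=1.5,fy=1.5,interpolation=2)]))
```

```text
clk 26.55 avg tcp [130.22 254.53 314.49] F [ 0.12 -0.34 -0.72] sdF [0.51 0.32 0.58] last [130.75 252.45 314.66] rot [-0.  -0.4 -0.2] grip 0.0398
```

View pics/end.png

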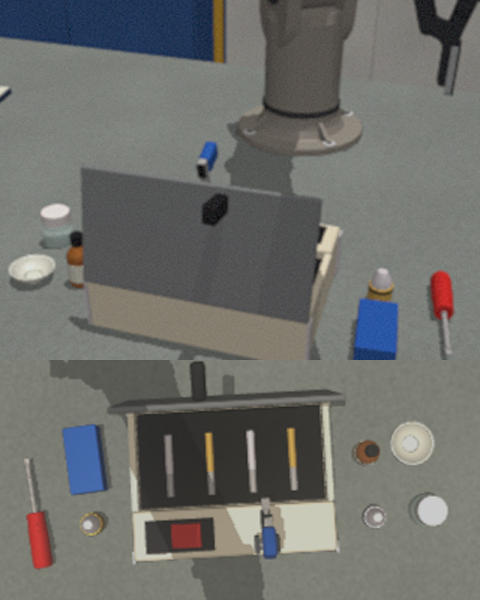

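The lid stands wide open (top panel view, edge-on at v≈400). The latch stands up over the front deck at (268,540), the tab is shifted at (186,537), and the bystanders stand where they were.

Run:
```python
from bench import r
print(r.hand_in())
```

```text
the job is handed in; nothing more can be done
None
```

The case is open and the job was handed in at about 26.6 s, well under the 64 s limit.

- **Tab:** I slid it in small steps, in contact all the way, at about 2.5 N. It met the soft stop after roughly 12 mm. I pressed it home to 8.4 N; no reading of the force on it went higher than that.
- **Latch:** I lifted it with light forces (under 10 N), released it, and left it standing at about 1.4 rad.
- **Lid:** I swung it by its handle to about 1.53 rad, estimated from how far the gripper moved. The largest reading during the swing was about 18 N.

The last pictures show the lid wide open, the latch upright, the tab moved along its slot, and the small objects on the bench where they were. The gripper was clear of everything, with contact force near zero.

**One disagreement:** the real fingertips sat about 19 mm further back (higher) than the reported TCP. The camera showed this, and lowering the fingers showed it too: they met no contact below deck height. My first pass at the tab therefore went above it without touching anything. I allowed for the offset in every move after that.

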